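# Issue one token from the sprung dispenser

### The arm

A 6-joint arm with a two-finger parallel gripper is mounted at the origin on a cart in front of the work surface, level with it; the furniture and walls round the work are solid. World frame = base frame: x ahead of the robot, y to its left, z up, the work surface at z = 0. Lengths are in mm, angles in degrees, forces in N, time in s.
With the tool pointing down it reaches from about 350 to 850 mm from the base axis. Payload 8.1 kg.
Tool frame: the origin (TCP) lies midway between the tips of the shut fingers; the grasp point (between the pads) lies 19 mm behind it; z points along the fingers, y is the line along which they close (so a half turn about z gives the same grasp; the last joint's range is limited). The gripper opens to 85 mm and grips with 20 to 120 N. Pads are 22 mm wide; open, the fingers measure 114 mm over their backs; the gripper's body (76 mm by 85 mm) begins 54 mm behind the grasp point. The pads swing forward as they close: fully open they stand 13 mm farther back than shut.
Start: joints at [-71.184, 7.471, 85.268, -0, 87.261, -4.893], TCP at [241.275, -549.356, 231.292] pointing down, gripper open.
Joint ranges: [-169.43, 169.43], [-51.17, 129.36], [1.28, 143.12], [-76.62, 256.62], [0, 156.53], [-152.29, 152.29]. Speed limits (degrees/s): [136.94, 136.94, 159.86, 180, 180, 180].

### API

Orientations are given as [roll, pitch, yaw] about the fixed x, y, z axes, in that order (R = Rz(yaw) Ry(pitch) Rx(roll)).
In Python, from bench import r gives the robot as it stands.
- The arm moves only by the tool apply_moves, never from a script. Its argument "steps" is a list of rows, each a list of 7 numbers: the opening, from -1 (shut) to 1 (fully open), then the shift along the tool's x, y, z in mm, then the turn, a rotation vector about the tool's x, y, z in units of 5 degrees (1.0 is 5 degrees). A call has exactly 8 rows; each row shifts and turns the commanded pose from where the row before left it, along the tool's axes as they then stand; what a row does not reach is not made up. A row lasts 1/10 s, in which the tool goes at most 50 mm and 8.59 degrees, less where a joint would pass 70% of its speed; a pose out of reach is approached as far as the arm can. A call is refused whole if a number of a shift passes 50 or a number of a turn 1, either way. A call with a gripper value outside its range is refused whole. The fingers move at their own pace and stop on an object; "squeeze" is the grip in N (left out, the last holds). Time passes only in rows, so rows that do not move let the fingers close, or fill a call up. It gives the time, the measured TCP pose, the force, the opening and the grip force at its end, in the units of the state.
- r.sense(): the state, without advancing time (a new reading comes with each control period).
- r.snapshot(name): name is "scene" or "top" or "wrist"; returns a dict with "color" (420x560x3 uint8, blue, green, red), "depth" (420x560 float32, mm along the optical axis (not along the pixel's ray), 0 where there is no reading), "mtx" (3x3 intrinsics, pixels), "T" (4x4, takes a point from camera to world coordinates); the wrist camera has in their place "hand_eye" (4x4, takes a point from camera to tool coordinates, whose origin is the TCP and whose axes are the flange's). Camera axes: x right, y down, z forward; pixel columns grow to the right and rows downward; lengths in mm; the calibration is good to about 2 mm. A picture is of the moment at which its call begins: read the wrist's pose just before it.
- r.hand_in(): hands the job in; it is judged then, once.
The state is a dict: "time": time; "joint_pos": joint angles; "qd": joint speeds; "joint_efforts": joint torques, N m; "tool_pos": TCP position; "tcp_rot": TCP orientation; "ft_force": force on the tool from outside, world axes, zero at the start; "wrist_torque": the same for the moment, N m; "finger_gap": finger opening in mm; "grip_force": force on a finger pad.
Only numpy, scipy, OpenCV 4.12 (cv2) and the standard library are available. Lean on these libraries where they do the work, as an engineer would, in place of code of your own. Each camera call takes 0.05 s, during which the arm holds its last target. There are 200 camera calls.

### The job

Issue one token to a customer: bring the black change tray under the outlet of the token dispenser, up against its pedestal, then push the red push plate of the sprung slide fully home so that the bottom token drops into the tray, and let the slide spring all the way back. Then bring the tray with its token to the middle of the blue mat and leave it standing flat there. Issue only one token, and leave the roll of black tape, the till roll and the key tag where they are.

Things in the scene. Friction and masses are not known exactly. Their poses are not given: they have to be found in the camera images.
- dispenser: Token dispenser fixed to the table. Origin on the table below its magazine's middle; +x = way the slide is pushed and tokens come out. Foot (x -81..-3, y -45..45, 8 high) and pedestal (x -55..-3, y -22..22 mm) carry a deck (x -62..22, y -25..25, z 38..44): a tray fits under its overhang up to x -3. Magazine x, y -26..26, z 44..85 mm: clear sides, blue rim, 4 stacked tokens; outlet slot at x 24.
- outlet (a point): Point below which a tray's centre must wait: at dispenser (x 42, y 0, z 44) mm, about where the token drops. A tray pushed against the pedestal with its handle pointing along dispenser +x has its centre right below it.
- magazine (a point): Middle of the magazine on the deck top: dispenser (0, 0, 44) mm.
- push_pad (a point): Centre of the outer face of the red push plate on the rear end of the slide (plate 10 mm thick, 40 mm wide, 27 to 69 mm above the table, free above and behind). With the slide out it lies at dispenser (-115, 0, 48) mm; it moves 40 mm along dispenser +x when pushed.
- slide (a joint): Travel of the sprung slide in m: 0 = out (at rest), 0.040 = fully home against its stop. The spring pushes back with 3 N at the start, 8 N at the end, and returns the slide when let go. The bottom token drops only near the end of the stroke; after the slide is back the next token sinks down, and a second push would issue it too.
- tray: Loose black open change tray, about 0.15 kg; dish 90 x 70 mm (x, y), 20 mm high, walls 4 mm. Origin on the underside at the centre of the dish, z up. A handle bar 46 mm long (x 44 to 90 mm), 12 mm thick (y), its top 41 mm above the table, stands out from the +x end; grasp it across its thickness from above and slide or carry the tray.
- tray_handle (a point): Middle of the top edge of the tray's handle: tray (67, 0, 41) mm.
- mat: Flat blue cloth mat, 180 x 160 mm (x, y), 1 mm thick, fixed; it does not hinder a tray slid over it. Origin at its centre.
- token_1: Bottom token of the stack, brass disc 36 mm in diameter, 8 mm thick, 20 g, with a silver middle; origin at the centre of its underside. The one to be issued.
- token_2: Second token from below, same kind; stays in the magazine.
- token_3: Third token, same kind; stays in the magazine.
- token_4: Top token, same kind; stays in the magazine.
- tape_black: Bystander: roll of black tape lying flat, 68 mm across, 19 mm high; origin at the centre of its underside.
- till_roll_a: Bystander: white till roll standing, 48 mm across, 57 mm high; origin at the centre of its underside.
- key_tag: Bystander: yellow key tag with key, 87 x 24 x 9 mm, lying flat; origin at the centre of its underside.
Mind the look-alikes: they are no part of the job. What is shaped like the tray but purple is not meant.

How it is judged:
By the outcome, as a careful person would: the job done as asked, in the order asked, and still so for the second after the job is handed in, with the robot touching nothing.
It also fails if it takes over 67 s, if anything falls off the work surface, if the arm or the gripper's body presses on something with over 40 N, if the wrist force passes 120 N, or if a joint passes its speed limit or range.

## Working session

There is one attempt and no reset: what is moved stays moved. The work goes in short steps, Python scripts to look and compute and a tool call to move; the robot and the scene stay as the last step left them, time stands still between calls to the robot, and variables do not carry over. Pictures are saved under pics/ and viewed, at most 10 in all, crops included, and the job is handed in when it is done.

Besides the shell and the picture viewer there is one more tool, called after "Emit:" as a command line: name --pt "numbers of a row" for each row, then --argument value for the rest. apply_moves: Moves the arm, as the interface text tells. Its arguments: {"type":"object","properties":{"steps":{"type":"array"},"squeeze":{"type":"number"}},"required":["steps"]}

```bash
mkdir -p pics; ls
python3 - <<'E'
from bench import r
import cv2,numpy as np
for n in("top","scene"):
    s=r.snapshot(n); np.savez(f"{n}0.npz",**s); cv2.imwrite(f"pics/{n}0.png",s["color"]); print(n,s["mtx"].round(1).tolist(),s["T"].round(3).tolist())
print(r.sense())
E
```

```text
pics
top [[395.9, 0.0, 282.3], [0.0, 395.9, 213.2], [0.0, 0.0, 1.0]] [[-0.002, -0.998, 0.057, 514.737], [-0.999, 0.004, 0.039, 17.601], [-0.039, -0.057, -0.998, 950.084], [0.0, 0.0, 0.0, 1.0]]
scene [[489.3, 0.0, 274.0], [0.0, 489.3, 211.6], [0.0, 0.0, 1.0]] [[-0.959, 0.181, -0.219, 883.289], [0.284, 0.655, -0.701, 1031.682], [0.017, -0.734, -0.679, 1048.104], [0.0, 0.0, 0.0, 1.0]]
{'time': 0.1, 'joint_pos': array([-7.11851576e+01,  7.50843869e+00,  8.53228004e+01,  2.08291785e-03,
        8.72620209e+01, -4.89526005e+00]), 'qd': array([-0.01102559, -0.03879608, -0.09154382, -0.06926737,  0.13759581,
        0.02865845]), 'joint_efforts': array([ 2.15742439e-03, -5.70954001e+01, -5.01940835e+01, -1.08471472e-04,
        8.21398658e-03,  6.24786503e-05]), 'tool_pos': array([ 241.11864429, -548.88500236,  230.37604848]), 'tcp_rot': array([-1.79907258e+02, -1.00310762e-02,  2.37099931e+01]), 'ft_force': array([-0.24762414, -0.10325823, -1.02304334]), 'wrist_torque': array([ 0.01842547,  0.03637858, -0.03302041]), 'grip_force': 0.0, 'finger_gap': 85.77484333620986}
```

View pics/top0.png

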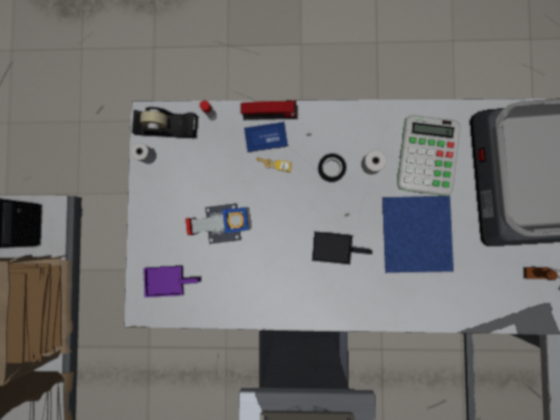

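View pics/scene0.png

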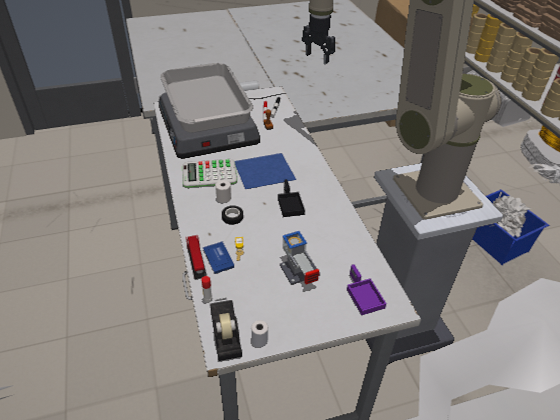

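The top view shows two tray-shaped things: a black one at (332,247) with its handle at (362,251), and a purple one at (164,281). The black one fits the description. The dispenser's magazine is at (236,220) and its red plate at (190,226), so +x runs to image right. The mat is at (418,234). The scene view agrees: tray (291,204), plate (312,276), mat (265,170).

```bash
cat > h.py <<'E'
import numpy as np,cv2
def cloud(s,T=None):
    d=s["depth"];K=s["mtx"];T=s["T"] if T is None else T
    v,u=np.indices(d.shape)
    p=np.stack([(u-K[0,2])*d/K[0,0],(v-K[1,2])*d/K[1,1],d],-1)
    return p@T[:3,:3].T+T[:3,3]
def proj(s,P,T=None):
    T=np.linalg.inv(s["T"] if T is None else T);q=np.atleast_2d(P)@T[:3,:3].T+T[:3,3]
    return (q[:,:2]/q[:,2:])@s["mtx"][:2,:2].T+s["mtx"][:2,2]
E
python3 - <<'E'
from h import *
S={n:dict(np.load(n+"0.npz")) for n in("top","scene")}
R={"top":dict(tray=(308,225,378,270),plate=(182,212,204,240),mat=(378,190,458,276),mag=(220,204,252,236),disp=(182,200,254,246)),
"scene":dict(tray=(272,176,310,220),plate=(300,264,322,288),mat=(230,150,298,190),mag=(280,228,308,256))}
for n,s in S.items():
    C=cloud(s);hsv=cv2.cvtColor(s["color"],cv2.COLOR_BGR2HSV);h,sa,va=[hsv[...,i].astype(int) for i in range(3)]
    for k,(a,b,c,d) in R[n].items():
        m=np.zeros(h.shape,bool);m[b:d,a:c]=1
        if k=="tray":m&=va<75
        if k=="plate":m&=((h<8)|(h>172))&(sa>150)
        if k in("mat","mag"):m&=(h>100)&(h<130)&(sa>110)
        if k=="disp":m&=C[...,2]>5
        m&=s["depth"]>0
        P=C[m];print(n,k,m.sum(),"z pct",np.percentile(P[:,2],[2,25,50,75,98]).round(1),"med",np.median(P,0).round(1))
        r=cv2.minAreaRect(P[:,:2].astype(np.float32));print("   rect",[np.round(x,1) for x in r])
        if k=="tray":
            for lo,hi in((-5,12),(12,28),(32,50)):
                Q=P[(P[:,2]>lo)&(P[:,2]<hi)]
                if len(Q)>5:
                    r=cv2.minAreaRect(Q[:,:2].astype(np.float32));print("   tray",lo,hi,len(Q),Q.mean(0).round(1),[np.round(x,1) for x in r])
        if k=="plate":
            Q=P[P[:,2]>60]
            if len(Q)>3:print("   top",Q.mean(0).round(1),[np.round(x,1) for x in cv2.minAreaRect(Q[:,:2].astype(np.float32))])
s=S["top"]["color"]
cv2.imwrite("pics/c1.png",cv2.resize(s[190:290,140:300+90],None,fx=3.2,fy=3.2,interpolation=cv2.INTER_CUBIC))
E
```

```text
top tray 1163 z pct [ 0.8  3.4  4.6  6.8 41.5] med [486.1 -67.4   4.6]
   rect [array([485.9, -82.9]), array([130.6,  66.7]), np.float64(84.1)]
   tray -5 12 926 [486.9 -63.4   4.1] [array([485.3, -79. ]), array([114.5,  62.1]), np.float64(84.1)]
   tray 12 28 153 [491.9 -63.   19.7] [array([488. , -62.4]), array([89.2, 66.7]), np.float64(84.2)]
   tray 32 50 84 [ 482.  -126.3   40.5] [array([ 482. , -126.9]), array([42.3,  9.8]), np.float64(84.3)]
top plate 54 z pct [63.3 66.7 67.9 69.1 70.9] med [537.6 263.7  67.9]
   rect [array([537.5, 264.3]), array([32.4,  7.6]), np.float64(6.8)]
   top [537.6 263.7  67.8] [array([537.5, 264.3]), array([32.4,  7.6]), np.float64(6.8)]
top mat 4826 z pct [-2.2  0.2  1.4  2.5  4.7] med [ 519.  -264.2    1.4]
   rect [array([ 519.6, -264.1]), array([174.9, 155.5]), np.float64(1.8)]
top mag 257 z pct [47.  83.7 84.9 86.  87.8] med [550.2 158.7  84.9]
   rect [array([554. , 162.1]), array([60.1, 62.3]), np.float64(7.6)]
top disp 1704 z pct [ 5.8 10.  50.3 75.  86.7] med [542.6 195.8  50.3]
   rect [array([544.8, 200.3]), array([ 89.5, 140.7]), np.flo
[... 293 characters left out ...]
  18.2] [array([486.5, -73. ]), array([123.9,  70.8]), np.float64(84.6)]
   tray 32 50 36 [ 482.1 -122.1   40.1] [array([ 481.3, -126.4]), array([47. , 11.3]), np.float64(83.1)]
scene plate 136 z pct [30.  42.8 56.4 66.7 71.2] med [538.1 270.5  56.4]
   rect [array([524.4, 260.6]), array([69.5, 20.1]), np.float64(34.3)]
   top [537.9 269.2  67. ] [array([538.5, 269. ]), array([38.8,  9.1]), np.float64(5.9)]
scene mat 1396 z pct [-3.5 -0.3  1.3  3.   6.4] med [ 520.7 -257.6    1.3]
   rect [array([ 518.6, -243. ]), array([177.3, 206.2]), np.float64(0.9)]
scene mag 133 z pct [79.2 83.3 84.9 86.4 89.3] med [551.2 157.9  84.9]
   rect [array([551.3, 158.3]), array([51.6, 52.2]), np.float64(8.0)]
```

View pics/c1.png

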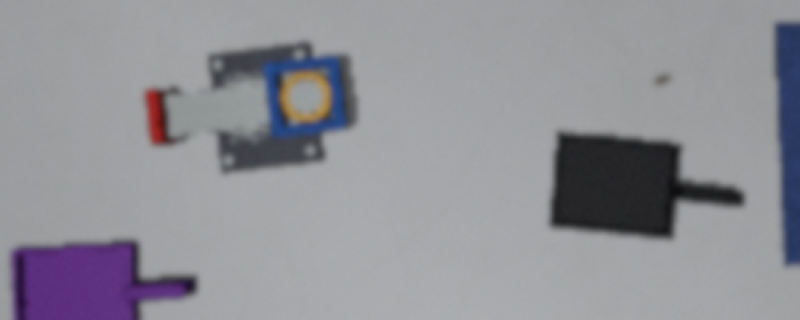

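The crop confirms it: the black tray at crop (615,185) with its handle to the right, and the purple look-alike at lower left. Heights check out too (handle top 40.5, rim about 20, plate top 68, magazine rim 85 mm).

Estimates:
- Magazine (551,158), dispenser yaw about -83.1°
- Tray about (488,-62.5), yaw about -95.5°, handle (481.7,-127)
- Mat about (519.5,-264)

Next I turn the tool and move over the handle.

Emit:
apply_moves --pt "1 0 0 0 0 0 -1" --pt "1 0 0 0 0 0 -1" --pt "1 0 0 0 0 0 -1" --pt "1 0 0 0 0 0 -1" --pt "1 0 0 0 0 0 -1" --pt "1 0 0 0 0 0 -1" --pt "1 0 0 0 0 0 -1" --pt "1 0 0 0 0 0 -1" --squeeze 60

```text
time: 0.9
tool_pos: [241.2, -549.0, 230.7]
tcp_rot: [-180.0, -0.0, 63.9]
ft_force: [0.6, -0.8, 0.2]
finger_gap: 85.1
grip_force: 0.0
```

Emit:
apply_moves --pt "1 0 0 0 0 0 -1" --pt "1 0 0 0 0 0 -1" --pt "1 0 0 0 0 0 -1" --pt "1 0 0 0 0 0 -1" --pt "1 0 0 0 0 0 -0.15" --pt "1 44 20 0 0 0 0" --pt "1 44 20 0 0 0 0" --pt "1 44 20 0 0 0 0"

```text
time: 1.7
tool_pos: [314.0, -422.3, 230.7]
tcp_rot: [-180.0, -0.0, 84.3]
ft_force: [0.5, 0.1, -0.1]
finger_gap: 85.5
grip_force: 0.0
```

Emit:
apply_moves --pt "1 44 20 0 0 0 0" --pt "1 44 20 0 0 0 0" --pt "1 44 20 0 0 0 0" --pt "1 44 20 0 0 0 0" --pt "1 44 20 0 0 0 0" --pt "1 44 20 0 0 0 0" --pt "1 30 19 0 0 0 0" --pt "1 0 0 0 0 0 0"

```text
time: 2.5
tool_pos: [482.2, -140.8, 231.1]
tcp_rot: [180.0, -0.1, 84.6]
ft_force: [0.4, -0.3, -0.0]
finger_gap: 85.3
grip_force: 0.0
```

```bash
cat >> h.py <<'E'
from scipy.spatial.transform import Rotation
def wT(st,s):
    T=np.eye(4);T[:3,:3]=Rotation.from_euler("xyz",st["tcp_rot"],degrees=True).as_matrix();T[:3,3]=st["tool_pos"];return T@s["hand_eye"]
E
python3 - <<'E'
from h import *
from bench import r
st=r.sense();s=r.snapshot("wrist");T=wT(st,s)
cv2.imwrite("pics/w1.png",s["color"])
C=cloud(s,T);va=s["color"].max(-1);m=(va<75)&(s["depth"]>0)&(abs(C[...,0]-485)<60)&(C[...,1]>-165)&(C[...,1]<0)
for lo,hi in((14,26),(34,48)):
    Q=C[m&(C[...,2]>lo)&(C[...,2]<hi)]
    if len(Q)>9:print(lo,len(Q),Q.mean(0).round(1),Q[:,2].std().round(1),[np.round(x,1) for x in cv2.minAreaRect(Q[:,:2].astype(np.float32))])
print(st["tool_pos"],st["tcp_rot"])
E
```

```text
14 1426 [489.3 -61.5  20. ] 1.6 [array([487. , -66.1]), array([97. , 69.4]), np.float64(84.0)]
34 612 [ 480.8 -126.7   41.1] 1.3 [array([ 480.7, -127.8]), array([45.3, 12. ]), np.float64(84.1)]
[ 482.17046629 -140.82863084  231.11582073] [ 1.79978252e+02 -7.78248711e-02  8.46041472e+01]
```

View pics/w1.png

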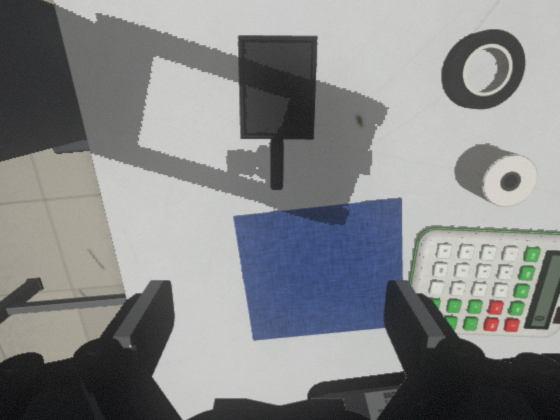

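The wrist view shows the tray at (278,87), its handle at (277,163) and the mat at (322,268). It puts the handle middle at (480.7,-127.8,41), in agreement with the fixed views. Descending.

Emit:
apply_moves --pt "1 13 -2.6 0 0 0 0.1" --pt "1 0 0 40 0 0 0" --pt "1 0 0 40 0 0 0" --pt "1 0 0 40 0 0 0" --pt "1 0 0 40 0 0 0" --pt "1 0 0 30 0 0 0" --pt "1 0 0 20 0 0 0" --pt "1 0 0 9 0 0 0"

```text
time: 3.35
tool_pos: [476.7, -131.7, 9.7]
tcp_rot: [-179.8, -0.0, 83.8]
ft_force: [-0.5, 0.1, 0.2]
finger_gap: 85.2
grip_force: 0.0
```

Emit:
apply_moves --pt "0.2 0 0 0 0 0 0" --pt "-0.3 0 0 0 0 0 0" --pt "-1 0 0 0 0 0 0" --pt "-1 0 0 0 0 0 0" --pt "-1 0 0 0 0 0 0" --pt "-1 0 0 0 0 0 0" --pt "-1 0 0 0 0 0 0" --pt "-1 0 0 0 0 0 0"

```text
time: 4.15
tool_pos: [479.9, -131.6, 13.4]
tcp_rot: [179.9, 0.0, 84.0]
ft_force: [-1.4, 0.3, 5.2]
finger_gap: 10.7
grip_force: 61.3
```

Gripped: gap 10.7 mm, grip 61 N. Sliding to a spot in line with the dispenser and turning there.

Emit:
apply_moves --pt "-1 15 7 0 0 0 0" --pt "-1 22 10 0 0 0 0" --pt "-1 22 10 0 0 0 0" --pt "-1 22 11 0 0 0 0" --pt "-1 22 11 0 0 0 0" --pt "-1 22 11 0 0 0 0" --pt "-1 17 8 0 0 0 0" --pt "-1 12 5 0 0 0 0"

```text
time: 4.95
tool_pos: [569.3, 14.6, 13.4]
tcp_rot: [179.9, 0.0, 84.0]
ft_force: [-2.6, -4.9, 8.2]
finger_gap: 10.9
grip_force: 61.6
```

Emit:
apply_moves --pt "-1 0 0 0 0 0 -0.5" --pt "-1 0 0 0 0 0 -0.5" --pt "-1 0 0 0 0 0 -0.5" --pt "-1 0 0 0 0 0 -0.5" --pt "-1 0 0 0 0 0 -0.4" --pt "-1 0 0 0 0 0 -0.18" --pt "-1 0 0 0 0 0 0" --pt "-1 0 0 0 0 0 0"

```text
time: 5.75
tool_pos: [569.1, 14.3, 13.3]
tcp_rot: [179.9, -0.0, 96.8]
ft_force: [2.9, 2.6, 7.2]
finger_gap: 10.9
grip_force: 61.4
```

Run:
```python
from h import *
from bench import r
st=r.sense();print(st["tool_pos"],st["tcp_rot"],st["ft_force"])
for n in("top","scene"):
    s=r.snapshot(n);C=cloud(s);hsv=cv2.cvtColor(s["color"],cv2.COLOR_BGR2HSV).astype(int);h,sa,va=hsv[...,0],hsv[...,1],hsv[...,2]
    m=(h>100)&(h<130)&(sa>110)&(C[...,2]>75)&(C[...,2]<95)&(abs(C[...,0]-551)<50)&(abs(C[...,1]-158)<50)
    print(n,"mag",[np.round(x,1) for x in cv2.minAreaRect(C[m][:,:2].astype(np.float32))])
    m=((h<8)|(h>172))&(sa>150)&(C[...,2]>60)&(C[...,2]<75)&(abs(C[...,0]-538)<40)&(abs(C[...,1]-265)<40)
    print(n,"plate",[np.round(x,1) for x in cv2.minAreaRect(C[m][:,:2].astype(np.float32))])
    m=(va<80)&(C[...,2]>14)&(C[...,2]<26)&(abs(C[...,0]-565)<55)&(C[...,1]>20)&(C[...,1]<140)
    print(n,"tray",m.sum(),[np.round(x,1) for x in cv2.minAreaRect(C[m][:,:2].astype(np.float32))])
    cv2.imwrite(f"pics/{n}1.png",s["color"])
a,b=cv2.imread("pics/top1.png")[170:290,150:330],cv2.imread("pics/scene1.png")[180:300,240:360]
cv2.imwrite("pics/c2.png",np.hstack([cv2.resize(a,None,fx=2.6,fy=2.6),cv2.resize(b,None,fx=2.6,fy=2.6)]))
```

```text
[569.05124159  14.31626923  13.31707847] [ 1.79870856e+02 -4.94840780e-03  9.68109975e+01] [2.90098984 2.61244972 7.21192502]
top mag [array([550.7, 156.3]), array([51.3, 51.8]), np.float64(7.0)]
top plate [array([537.5, 264.3]), array([31.9,  7.6]), np.float64(7.1)]
top tray 14 [array([527.7,  77.6]), array([ 3.5, 21.4]), np.float64(9.5)]
scene mag [array([550.8, 157.8]), array([53.1, 54. ]), np.float64(9.6)]
scene plate [array([538. , 269.1]), array([38.3,  9.9]), np.float64(6.6)]
scene tray 133 [array([574.3,  73.1]), array([112.2,  68.3]), np.float64(57.5)]
```

View pics/c2.png

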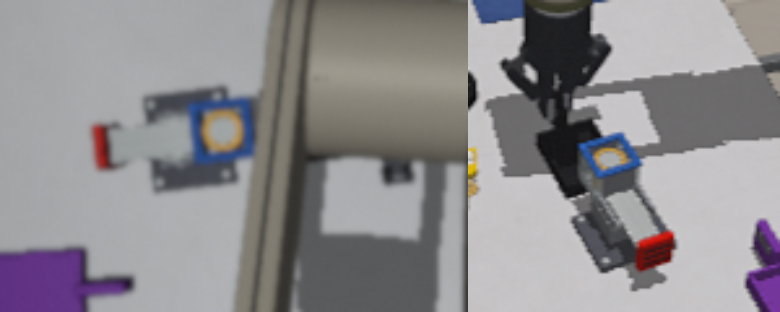

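The crop shows the gripper holding the tray in line in front of the outlet (scene half, tray about (570,160)). Alignment is within about 1 mm, so I slide in until the tray touches the pedestal.

Emit:
apply_moves --pt "-1 5 -1 0 0 0 0" --pt "-1 6 0 0 0 0 0" --pt "-1 5 0 0 0 0 0" --pt "-1 4 0 0 0 0 0" --pt "-1 3 0 0 0 0 0" --pt "-1 2 0 0 0 0 0" --pt "-1 2 0 0 0 0 0" --pt "-1 0 0 0 0 0 0"

```text
time: 6.65
tool_pos: [564.7, 40.0, 13.4]
tcp_rot: [179.9, 0.1, 96.8]
ft_force: [0.7, -3.4, 7.7]
finger_gap: 11.0
grip_force: 61.6
```

Emit:
apply_moves --pt "-1 1 0 0 0 0 0" --pt "-1 1 0 0 0 0 0" --pt "-1 0 0 0 0 0 0" --pt "-1 0 0 0 0 0 0" --pt "-1 0 0 0 0 0 0" --pt "-1 0 0 0 0 0 0" --pt "-1 0 0 0 0 0 0" --pt "-1 0 0 0 0 0 0"

```text
time: 7.45
tool_pos: [564.5, 41.7, 13.4]
tcp_rot: [179.9, 0.1, 96.8]
ft_force: [0.5, -3.1, 8.3]
finger_gap: 10.9
grip_force: 61.7
```

Emit:
apply_moves --pt "-1 1 0 0 0 0 0" --pt "-1 1 0 0 0 0 0" --pt "-1 1 0 0 0 0 0" --pt "-1 0 0 0 0 0 0" --pt "-1 0 0 0 0 0 0" --pt "-1 0 0 0 0 0 0" --pt "-1 0 0 0 0 0 0" --pt "-1 0 0 0 0 0 0"

```text
time: 8.25
tool_pos: [564.1, 44.7, 13.4]
tcp_rot: [179.9, 0.1, 96.8]
ft_force: [1.2, -4.5, 8.3]
finger_gap: 11.0
grip_force: 61.7
```

Emit:
apply_moves --pt "-1 1 0 0 0 0 0" --pt "-1 0.5 0 0 0 0 0" --pt "-1 0 0 0 0 0 0" --pt "-1 0 0 0 0 0 0" --pt "-1 0 0 0 0 0 0" --pt "-1 0 0 0 0 0 0" --pt "-1 0 0 0 0 0 0" --pt "-1 0 0 0 0 0 0"

```text
time: 9.05
tool_pos: [564.2, 44.9, 13.4]
tcp_rot: [179.9, 0.2, 96.8]
ft_force: [1.5, -10.1, 7.2]
finger_gap: 11.3
grip_force: 61.4
```

Contact: the tray stalls at y 44.9 and the force jumps to 10 N. Relaxing slightly, then opening and rising.

Emit:
apply_moves --pt "-1 -0.7 0 0 0 0 0" --pt "-0.5 0 0 0 0 0 0" --pt "0 0 0 0 0 0 0" --pt "0.5 0 0 0 0 0 0" --pt "0.5 0 0 0 0 0 0" --pt "0.5 0 0 -20 0 0 0" --pt "0.5 0 0 -40 0 0 0" --pt "0.5 0 0 -45 0 0 0"

```text
time: 9.85
tool_pos: [561.1, 46.7, 116.4]
tcp_rot: [-179.7, -0.0, 96.9]
ft_force: [0.6, -1.0, -0.1]
finger_gap: 64.1
grip_force: 0.0
```

Emit:
apply_moves --pt "-1 0 0 -45 0 0 0" --pt "-1 0 0 -45 0 0 0" --pt "-1 0 0 -25 0 0 0" --pt "-1 45 0 0 0 0 0" --pt "-1 45 0 0 0 0 0" --pt "-1 45 0 0 0 0 0" --pt "-1 45 0 0 0 0 0" --pt "-1 45 0 0 0 0 0"

```text
time: 10.65
tool_pos: [535.5, 271.7, 232.1]
tcp_rot: [-180.0, 0.0, 96.9]
ft_force: [0.7, -0.1, -0.2]
finger_gap: 0.1
grip_force: 0.0
```

Emit:
apply_moves --pt "-1 25 0 0 0 0 0" --pt "-1 14 0 0 0 0 0" --pt "-1 0 0 0 0 0 0" --pt "-1 0 0 0 0 0 0" --pt "-1 0 0 0 0 0 0" --pt "-1 0 0 0 0 0 0" --pt "-1 0 0 0 0 0 0" --pt "-1 0 0 0 0 0 0"

```text
time: 11.45
tool_pos: [531.8, 308.0, 232.4]
tcp_rot: [180.0, -0.0, 96.8]
ft_force: [0.2, -0.7, 0.6]
finger_gap: -0.1
grip_force: 0.0
```

Run:
```python
from h import *
from bench import r
for n in("top","scene"):
    s=r.snapshot(n);C=cloud(s);hsv=cv2.cvtColor(s["color"],cv2.COLOR_BGR2HSV).astype(int);h,sa,va=hsv[...,0],hsv[...,1],hsv[...,2]
    m=(va<80)&(C[...,2]>35)&(C[...,2]<47)&(abs(C[...,0]-565)<30)&(C[...,1]>20)&(C[...,1]<85)
    if m.sum()>4:print(n,"handle",m.sum(),[np.round(x,1) for x in cv2.minAreaRect(C[m][:,:2].astype(np.float32))])
    cv2.imwrite(f"pics/{n}2.png",s["color"])
a,b=cv2.imread("pics/top2.png")[170:290,150:330],cv2.imread("pics/scene2.png")[180:300,240:360]
cv2.imwrite("pics/c3.png",np.hstack([cv2.resize(a,None,fx=2.6,fy=2.6),cv2.resize(b,None,fx=2.6,fy=2.6)]))
st=r.sense();print(st["tool_pos"],st["tcp_rot"],st["joint_pos"])
```

```text
top handle 78 [array([562.1,  49.5]), array([ 9.7, 42.2]), np.float64(4.4)]
scene handle 44 [array([564. ,  51.7]), array([10.9, 44.6]), np.float64(5.1)]
[531.65199834 308.33225196 232.3736688 ] [ 1.79993108e+02 -7.86616074e-04  9.68347105e+01] [ 2.53338026e+01  9.68353502e+00  8.27213986e+01 -1.44196860e-03
  8.75882813e+01  1.84991527e+01]
```

View pics/c3.png

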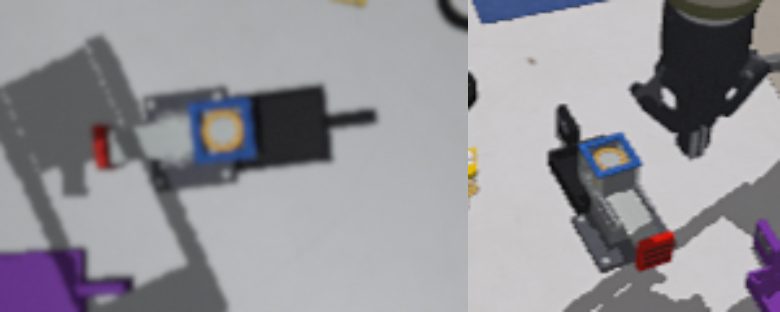

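The tray sits against the pedestal with its handle at about (563.3,50.5), where it should be at (563.8,49.1). The shut gripper is behind the plate. Descending to plate height.

Emit:
apply_moves --pt "-1 5 1 0 0 0 0" --pt "-1 0 0 40 0 0 0" --pt "-1 0 0 40 0 0 0" --pt "-1 0 0 40 0 0 0" --pt "-1 0 0 40 0 0 0" --pt "-1 0 0 28 0 0 0" --pt "-1 0 0 0 0 0 0" --pt "-1 0 0 0 0 0 0"

```text
time: 12.35
tool_pos: [531.8, 313.9, 44.5]
tcp_rot: [-180.0, 0.0, 96.9]
ft_force: [0.2, 0.4, 0.5]
finger_gap: -0.2
grip_force: 0.0
```

Emit:
apply_moves --pt "-1 -8 0 0 0 0 0" --pt "-1 -8 0 0 0 0 0" --pt "-1 -6 0 0 0 0 0" --pt "-1 -4 0 0 0 0 0" --pt "-1 -3 0 0 0 0 0" --pt "-1 -2 0 0 0 0 0" --pt "-1 -2 0 0 0 0 0" --pt "-1 0 0 0 0 0 0"

```text
time: 13.15
tool_pos: [535.8, 281.4, 44.4]
tcp_rot: [180.0, -0.0, 96.9]
ft_force: [-0.6, 3.5, -0.3]
finger_gap: 0.1
grip_force: 1.5
```

Contact with the plate (3.5 N, the spring preload). Pushing the stroke.

Emit:
apply_moves --pt "-1 -4 0 0 0 0 0" --pt "-1 -5 0 0 0 0 0" --pt "-1 -5 0 0 0 0 0" --pt "-1 -5 0 0 0 0 0" --pt "-1 -5 0 0 0 0 0" --pt "-1 -5 0 0 0 0 0" --pt "-1 -4 0 0 0 0 0" --pt "-1 -3 0 0 0 0 0"

```text
time: 13.95
tool_pos: [540.1, 246.1, 44.5]
tcp_rot: [180.0, -0.1, 96.9]
ft_force: [-1.0, 8.3, 0.0]
finger_gap: 0.3
grip_force: 4.1
```

Emit:
apply_moves --pt "-1 -1 0 0 0 0 0" --pt "-1 -1 0 0 0 0 0" --pt "-1 -1 0 0 0 0 0" --pt "-1 -0.5 0 0 0 0 0" --pt "-1 0 0 0 0 0 0" --pt "-1 0 0 0 0 0 0" --pt "-1 0 0 0 0 0 0" --pt "-1 0 0 0 0 0 0"

```text
time: 14.75
tool_pos: [540.5, 242.9, 44.5]
tcp_rot: [180.0, -0.1, 96.9]
ft_force: [-1.0, 7.6, -0.6]
finger_gap: 0.1
grip_force: 3.9
```

Emit:
apply_moves --pt "-1 -1 0 0 0 0 0" --pt "-1 -0.5 0 0 0 0 0" --pt "-1 -0.5 0 0 0 0 0" --pt "-1 0 0 0 0 0 0" --pt "-1 0 0 0 0 0 0" --pt "-1 0 0 0 0 0 0" --pt "-1 0 0 0 0 0 0" --pt "-1 0 0 0 0 0 0"

```text
time: 15.55
tool_pos: [540.6, 242.1, 44.5]
tcp_rot: [180.0, -0.2, 96.9]
ft_force: [-1.0, 13.4, -0.6]
finger_gap: 0.5
grip_force: 6.6
```

Emit:
apply_moves --pt "-1 -0.5 0 0 0 0 0" --pt "-1 -0.5 0 0 0 0 0" --pt "-1 0 0 0 0 0 0" --pt "-1 0 0 0 0 0 0" --pt "-1 0 0 0 0 0 0" --pt "-1 0 0 0 0 0 0" --pt "-1 0 0 0 0 0 0" --pt "-1 0 0 0 0 0 0"

```text
time: 16.35
tool_pos: [540.6, 242.0, 44.6]
tcp_rot: [179.9, -0.3, 96.9]
ft_force: [-1.3, 16.9, -2.0]
finger_gap: 0.3
grip_force: 8.7
```

The force climbs to 17 N with no further travel, so the slide is against its stop. Withdrawing steadily well past the rest position, rising, and looking.

Emit:
apply_moves --pt "-1 3 0 0 0 0 0" --pt "-1 6 0 0 0 0 0" --pt "-1 8 0 0 0 0 0" --pt "-1 9 0 0 0 0 0" --pt "-1 10 0 0 0 0 0" --pt "-1 12 0 0 0 0 0" --pt "-1 15 0 0 0 0 0" --pt "-1 10 0 0 0 0 0"

```text
time: 17.15
tool_pos: [531.9, 312.3, 44.1]
tcp_rot: [-180.0, 0.0, 96.9]
ft_force: [0.0, -0.5, -1.0]
finger_gap: -0.1
grip_force: 0.0
```

Emit:
apply_moves --pt "-1 0 0 -30 0 0 0" --pt "-1 0 0 -45 0 0 0" --pt "-1 0 0 -45 0 0 0" --pt "-1 0 0 -45 0 0 0" --pt "-1 0 0 -22 0 0 0" --pt "-1 0 0 0 0 0 0" --pt "-1 0 0 0 0 0 0" --pt "-1 0 0 0 0 0 0"

```text
time: 17.95
tool_pos: [531.3, 311.0, 229.2]
tcp_rot: [-179.8, 0.1, 96.9]
ft_force: [-1.1, 0.3, -0.8]
finger_gap: -0.2
grip_force: 0.0
```

Run:
```python
from h import *
from bench import r
for n in("top","scene"):
    s=r.snapshot(n);C=cloud(s);hsv=cv2.cvtColor(s["color"],cv2.COLOR_BGR2HSV).astype(int);h,sa,va=hsv[...,0],hsv[...,1],hsv[...,2]
    m=(va<80)&(C[...,2]>35)&(C[...,2]<47)&(abs(C[...,0]-565)<30)&(C[...,1]>20)&(C[...,1]<85)
    if m.sum()>4:print(n,"handle",m.sum(),[np.round(x,1) for x in cv2.minAreaRect(C[m][:,:2].astype(np.float32))])
    m=((h<8)|(h>172))&(sa>150)&(C[...,2]>60)&(C[...,2]<75)&(abs(C[...,0]-538)<40)&(abs(C[...,1]-255)<50)
    print(n,"plate",[np.round(x,1) for x in cv2.minAreaRect(C[m][:,:2].astype(np.float32))])
    cv2.imwrite(f"pics/{n}3.png",s["color"])
a,b=cv2.imread("pics/top3.png")[170:290,150:330],cv2.imread("pics/scene3.png")[180:300,240:360]
cv2.imwrite("pics/c4.png",np.hstack([cv2.resize(a,None,fx=2.6,fy=2.6),cv2.resize(b,None,fx=2.6,fy=2.6)]))
st=r.sense();print(st["tool_pos"],st["tcp_rot"],st["time"])
```

```text
top handle 76 [array([562.3,  49.6]), array([ 9.4, 42.4]), np.float64(5.8)]
top plate [array([537.5, 265. ]), array([31.9,  8.9]), np.float64(2.9)]
scene handle 44 [array([565.2,  52.2]), array([11.5, 43.7]), np.float64(8.0)]
scene plate [array([538.6, 267.9]), array([37.7, 10.6]), np.float64(10.5)]
[531.24691407 310.84065662 228.95219929] [-1.79800833e+02  7.37079032e-02  9.68602637e+01] 18.05
```

View pics/c4.png

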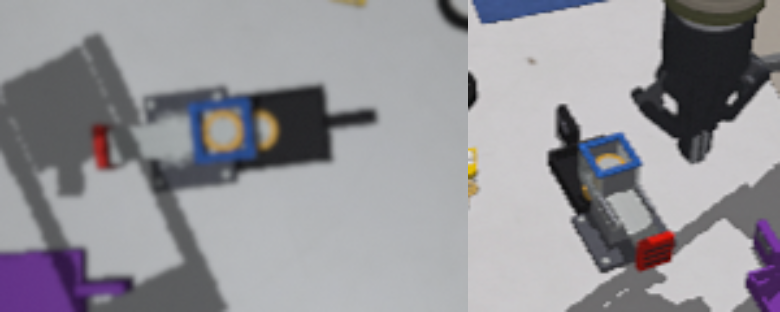

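One token shows in the tray at crop (265,130), the plate is back at rest, and the tray is unmoved. Returning to the handle.

Emit:
apply_moves --pt "1 -44 0 0 0 0 0" --pt "1 -44 0 0 0 0 0" --pt "1 -44 0 0 0 0 0" --pt "1 -44 0 0 0 0 0" --pt "1 -44 0 0 0 0 0" --pt "1 -35 0 0 0 0 0" --pt "1 -12 0 0 0 0 0" --pt "1 0 0 0 0 0 0"

```text
time: 18.85
tool_pos: [563.8, 44.7, 230.2]
tcp_rot: [-179.9, -0.0, 96.7]
ft_force: [1.0, 0.6, 0.6]
finger_gap: 85.2
grip_force: 0.0
```

Run:
```python
from h import *
from bench import r
st=r.sense();s=r.snapshot("wrist");T=wT(st,s);C=cloud(s,T)
cv2.imwrite("pics/w2.png",s["color"])
m=(s["color"].max(-1)<75)&(C[...,2]>34)&(C[...,2]<48)&(abs(C[...,0]-565)<30)&(C[...,1]>10)&(C[...,1]<85)
Q=C[m];print(len(Q),[np.round(x,1) for x in cv2.minAreaRect(Q[:,:2].astype(np.float32))],st["tool_pos"],st["tcp_rot"])
hsv=cv2.cvtColor(s["color"],cv2.COLOR_BGR2HSV).astype(int);m=(hsv[...,0]>12)&(hsv[...,0]<32)&(hsv[...,1]>100)&(abs(C[...,0]-555)<40)&(C[...,1]>70)&(C[...,1]<150)&(C[...,2]<40)
if m.sum():print("token",m.sum(),C[m].mean(0).round(1),np.percentile(C[m][:,2],[5,50,95]).round(1))
```

```text
636 [array([562.9,  48.9]), array([12.2, 45.5]), np.float64(7.0)] [563.76032564  44.70869825 230.20770212] [-1.79899868e+02 -1.14739883e-02  9.66987987e+01]
token 253 [554.8 124.3  12.3] [11.2 12.6 13.8]
```

View pics/w2.png

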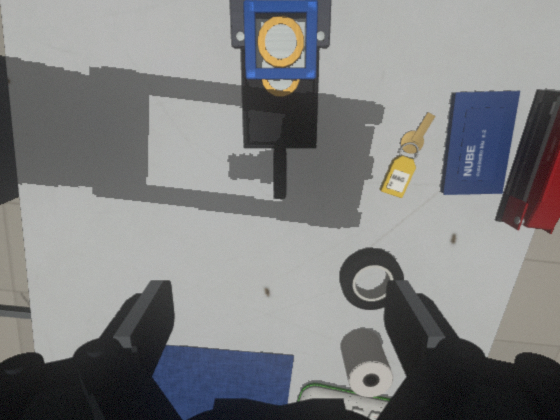

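The wrist view shows the token lying flat in the tray at (281,85), its top at z 12.4, with the handle at (280,173). Descending and gripping.

Emit:
apply_moves --pt "1 2 -1 0 0 0 0" --pt "1 0 0 40 0 0 0" --pt "1 0 0 40 0 0 0" --pt "1 0 0 40 0 0 0" --pt "1 0 0 40 0 0 0" --pt "1 0 0 30 0 0 0" --pt "1 0 0 20 0 0 0" --pt "1 0 0 7 0 0 0"

```text
time: 19.7
tool_pos: [560.3, 49.9, 11.2]
tcp_rot: [-179.7, -0.1, 97.0]
ft_force: [0.4, -0.7, 0.2]
finger_gap: 85.1
grip_force: 0.0
```

Emit:
apply_moves --pt "0.2 0 0 0 0 0 0" --pt "-0.3 0 0 0 0 0 0" --pt "-1 0 0 0 0 0 0" --pt "-1 0 0 0 0 0 0" --pt "-1 0 0 0 0 0 0" --pt "-1 0 0 0 0 0 0" --pt "-1 0 0 0 0 0 0" --pt "-1 0 0 0 0 0 0" --squeeze 60

```text
time: 20.5
tool_pos: [563.7, 47.9, 15.4]
tcp_rot: [179.9, 0.0, 96.8]
ft_force: [-1.1, -0.4, 6.8]
finger_gap: 10.7
grip_force: 61.0
```

Gripped. Pulling straight out, then sliding to the mat at a gentle pace.

Emit:
apply_moves --pt "-1 -4 0 0 0 0 0" --pt "-1 -8 0 0 0 0 0" --pt "-1 -12 0 0 0 0 0" --pt "-1 -15 0 0 0 0 0" --pt "-1 -17 0 0 0 0 0" --pt "-1 -17 -3 0 0 0 0" --pt "-1 -17 -5 0 0 0 0" --pt "-1 -17 -5 0 0 0 0"

```text
time: 21.3
tool_pos: [563.7, -60.0, 15.3]
tcp_rot: [179.9, -0.0, 96.8]
ft_force: [0.7, 3.3, 4.6]
finger_gap: 10.9
grip_force: 61.0
```

Emit:
apply_moves --pt "-1 -18 -5 0 0 0 0" --pt "-1 -18 -5 0 0 0 0" --pt "-1 -18 -5 0 0 0 0" --pt "-1 -18 -5 0 0 0 0" --pt "-1 -18 -5 0 0 0 0" --pt "-1 -18 -5 0 0 0 0" --pt "-1 -18 -5 0 0 0 0" --pt "-1 -18 -5 0 0 0 0"

```text
time: 22.1
tool_pos: [541.0, -207.8, 15.3]
tcp_rot: [179.9, -0.0, 96.9]
ft_force: [0.5, 3.9, 5.7]
finger_gap: 10.9
grip_force: 61.2
```

Emit:
apply_moves --pt "-1 -18 -5 0 0 0 0" --pt "-1 -18 -5 0 0 0 0" --pt "-1 -18 -5 0 0 0 0" --pt "-1 -17 -5 0 0 0 0" --pt "-1 -14 -4 0 0 0 0" --pt "-1 -10 -2 0 0 0 0" --pt "-1 -6 -2 0 0 0 0" --pt "-1 0 0 0 0 0 0"

```text
time: 22.9
tool_pos: [525.0, -312.5, 15.4]
tcp_rot: [179.9, 0.1, 96.8]
ft_force: [-0.9, -0.7, 4.9]
finger_gap: 10.7
grip_force: 61.1
```

Emit:
apply_moves --pt "-1 -4 0.4 0 0 0 0" --pt "-1 -6 0 0 0 0 0" --pt "-1 -5 0 0 0 0 0" --pt "-1 -3 0 0 0 0 0" --pt "-1 -1.3 0 0 0 0 0" --pt "-1 0 0 0 0 0 0" --pt "-1 0 0 0 0 0 0" --pt "-1 0 0 0 0 0 0"

```text
time: 23.7
tool_pos: [527.8, -330.1, 15.3]
tcp_rot: [179.9, -0.0, 96.8]
ft_force: [-0.6, 3.8, 7.5]
finger_gap: 11.2
grip_force: 61.3
```

Emit:
apply_moves --pt "-0.7 0 0 0 0 0 0" --pt "-0.4 0 0 0 0 0 0" --pt "0 0 0 0 0 0 0" --pt "0.5 0 0 0 0 0 0" --pt "0.5 0 0 0 0 0 0" --pt "0.5 0 0 -20 0 0 0" --pt "0.5 0 0 -40 0 0 0" --pt "0.5 0 0 -45 0 0 0"

```text
time: 24.5
tool_pos: [525.8, -329.3, 118.4]
tcp_rot: [-179.8, -0.2, 96.9]
ft_force: [1.6, 0.3, -0.5]
finger_gap: 63.9
grip_force: 0.0
```

Emit:
apply_moves --pt "0.5 0 0 -45 0 0 0" --pt "0.5 0 0 -45 0 0 0" --pt "0.5 -30 0 -20 0 0 0" --pt "0.5 -45 0 0 0 0 0" --pt "0.5 -45 0 0 0 0 0" --pt "0.5 -20 0 0 0 0 0" --pt "0.5 0 0 0 0 0 0" --pt "0.5 0 0 0 0 0 0"

```text
time: 25.3
tool_pos: [543.6, -469.2, 228.6]
tcp_rot: [-180.0, -0.1, 96.8]
ft_force: [0.1, -0.2, -0.1]
finger_gap: 63.9
grip_force: 0.0
```

Run:
```python
from h import *
from bench import r
st=r.sense();print(st["tool_pos"],st["time"])
for n in("top","wrist"):
    s=r.snapshot(n);C=cloud(s,wT(st,s) if n=="wrist" else None);hsv=cv2.cvtColor(s["color"],cv2.COLOR_BGR2HSV).astype(int);h,sa,va=hsv[...,0],hsv[...,1],hsv[...,2]
    near=(abs(C[...,0]-520)<110)&(abs(C[...,1]+264)<125)
    rect=lambda m:(m.sum(),[np.round(x,1) for x in cv2.minAreaRect(C[m][:,:2].astype(np.float32))]) if m.sum()>5 else None
    print(n,"mat",rect(near&(h>100)&(h<130)&(sa>110)&(abs(C[...,2])<6)))
    print(n,"rim",rect(near&(va<80)&(C[...,2]>15)&(C[...,2]<26)&(C[...,1]>-306)))
    print(n,"handle",rect(near&(va<80)&(C[...,2]>36)&(C[...,2]<48)))
    t=near&(h>12)&(h<32)&(sa>100)&(C[...,2]<40);print(n,"token",rect(t),C[t][:,2].mean().round(1) if t.any() else None)
    cv2.imwrite(f"pics/{n}4.png",s["color"])
cv2.imwrite("pics/f.png",cv2.resize(cv2.imread("pics/top4.png")[90:330,120:470],None,fx=2.2,fy=2.2))
```

```text
[ 543.63817218 -469.20611679  228.55402113] 25.3
top mat (np.int64(3547), [array([ 520., -264.]), array([174.6, 155.5]), np.float64(1.4)])
top rim (np.int64(234), [array([ 518.8, -263.2]), array([70. , 89.9]), np.float64(6.8)])
top handle (np.int64(93), [array([ 527.2, -328.6]), array([11.7, 44.4]), np.float64(8.3)])
top token (np.int64(150), [array([ 516.8, -244. ]), array([40.5, 43.5]), np.float64(45.0)]) 9.9
wrist mat (np.int64(5195), [array([ 520.4, -328.2]), array([178.4,  35.5]), np.float64(3.1)])
wrist rim None
wrist handle (np.int64(625), [array([ 527.7, -338. ]), array([12.2, 30.9]), np.float64(6.4)])
wrist token None None
```

View pics/f.png

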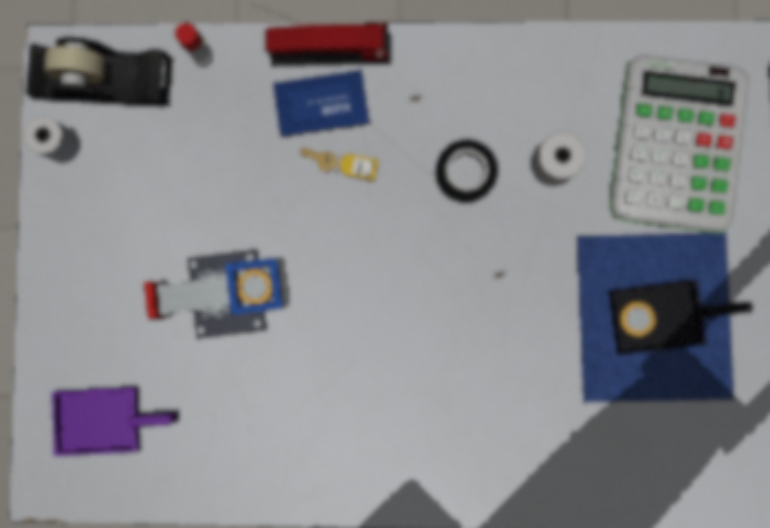

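The tray stands flat at (518.8,-263.2), within 2 mm of the mat's centre at (520,-264). One token lies in it at crop (638,319). The slide is back out at (152,300), and the bystanders have not moved.

```bash
python3 -c "
from bench import r
print(r.hand_in())"
```

```text
the job is handed in; nothing more can be done
None
```

One token was issued into the black tray, which now stands flat with its token within about 2 mm of the mat's middle; the slide is back out, the bystanders are untouched, and the job was handed in at about 25 s.

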